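# Hold a connector at proof load on the bench pull tester

## Task

Proof-load the RF connector that is already fitted in the bench pull tester. Press the red release paddle down to its stop and let it come back up, so that the parked carriage unlatches and springs out to zero; then take the black draw knob in the gripper and draw it steadily out against the spring until the pointer stands between the two red prongs of the load window, without running past the window. Finish while still gripping the knob and holding the pointer still in the window, and leave the window setting and the other things on the bench alone.

Things in the scene. Friction and masses are not known exactly. Their poses are not given: they have to be found in the camera images.
- pull_tester: the bench pull tester: a grey bed plate 315 mm long (along its x) and 130 mm wide, fixed to the worktop, with a rear anchor block (76 mm high) at +x that holds the connector, a steel spring barrel (top 62 mm above the worktop) in front of it, and the carriage on two rails at the front. Origin on the worktop surface in the middle of its width; x points to the rear anchor, so the carriage is pulled along -x; y points to the paddle side; z up. Only its position and yaw vary
- release_paddle (a joint): angle of the red release paddle, rad: 0 up (its spring holds it there), 0.30 pressed fully down on its stop. Its hinge lies along the tester's x axis, 42 mm inboard (-y) of paddle_pad and 15 mm below it when up. Pressing at the pad takes about 1 N at first and about 4 N just above the stop. The inboard end is the latch pawl, which frees the parked carriage at about 0.1 rad; the paddle springs up again by itself
- paddle_pad (a point): middle of the upper face of the red paddle pad (40 mm along x by 42 mm along y), 59 mm above the worktop when up; goes down about 12 mm in all when pressed. The tester frame applies: the pad lies at x -40, y +112 mm from the tester's origin
- carriage (a joint): travel of the carriage along the tester's -x, m: 0 parked and latched; after unlatching it springs out by itself to about 0.016 (the zero line) and rests there; it can be drawn on to 0.085 against a return spring of 150 N/m (5 to 9 N at the load window) and goes back to about 0.016 when let go. Pointer, knob and carriage move together
- draw_knob: upright black cylindrical draw knob on the carriage, 24 mm in diameter, grip part from 70 to 113 mm above the worktop; origin on its axis 61 mm above the worktop; it revolves on its pin with slight friction, like a machine handle. The carriage under it is 62 mm wide and its top is 62 mm above the worktop near the knob
- knob_centre (a point): centre of the draw knob's grip part, on its axis, 90 mm above the worktop; parked, it lies at x -49, y 0 mm from the tester's origin
- pointer_tip (a point): tip of the thin black pointer that sticks out of the carriage's right side (-y) over the white rule, 27 mm above the worktop; it lies 14 mm rearward (+x) and 52 mm to the -y side of the knob's axis
- load_window (a joint): setting of the load window along the rule, m, counted along the tester's -x from the zero line; set differently each time, held by friction, not to be moved. The pointer is in the middle of the window when carriage = load_window + 0.016
- window_centre (a point): middle of the load window: midway between its two red prongs (each 4 mm wide along x, 9 mm clear gap between them), 27 mm above the worktop, over the rule on the tester's -y side
- v_block_1: bystander: grey steel V block 45 x 50 x 40 mm (the one to the right of the tester, near the white RF load), origin under its centre
- load_716: bystander: white cylindrical RF load with a gold centre pin, standing, 34 mm across, 32 mm high, origin under its centre

How it is judged (in metres and radians):
On the way, in this order (a step that is already met when the one before it is completed fails the run):
1. the release paddle is pressed down to its stop (value of joint release_paddle above 0.25 rad), for 0.05 s.
2. the paddle is back up and the carriage rests unlatched at the zero line (value of joint release_paddle below 0.05 rad and value of joint carriage above 0.012 m), for 0.1 s.
3. the knob is held with the pointer between the red prongs (x of pointer_tip in the frame of window_centre between -0.0045 and 0.0045 m and contact force between the fingers and draw_knob above 2 N), for 0.5 s.
At the end, for the whole second after the job is handed in: the fingers hold the draw knob (more than 2 N on it) with the pointer tip within 4.5 mm of the middle of the load window, that is between its prongs, the carriage still (under 10 mm/s) and the release paddle up (under 0.05 rad) (all of step 3 and velocity of joint carriage between -0.01 and 0.01 m/s and value of joint release_paddle below 0.05 rad); the arm keeps its last pose, push and grip.
It fails at once if the pointer is pulled more than 11 mm past the middle of the load window (overload) (x of pointer_tip in the frame of window_centre below -0.011 m).
It fails at once if the load window setting is shifted by more than 3 mm (distance of window_centre from where it was at the start of the episode above 0.003 m).
It fails at once if a bystander is moved by more than 20 mm (distance of any of v_block_1, load_716 from where it was at the start of the episode above 0.02 m).
It also fails if it takes over 38 s, if anything falls off the work surface, if the arm or the gripper's body presses on something with over 40 N, if the wrist force passes 120 N, or if a joint passes its speed limit or range.

## Robot

A 6-joint arm with a two-finger parallel gripper is mounted at the origin on a cart in front of the work surface, level with it; the furniture and walls round the work are solid. World frame = base frame: x ahead of the robot, y to its left, z up, the work surface at z = 0. Lengths are in m, angles in degrees, forces in N, time in s.
With the tool pointing down it reaches from about 0.35 to 0.875 m from the base axis. Payload 4.2 kg.
Tool frame: the origin (TCP) lies between the finger pads; the fingertips stand 17 mm ahead of it and the grasp point (between the pads) lies 2 mm behind it; z points along the fingers, y is the direction in which the jaws open and shut (so a half turn about z gives the same grasp; the last joint's range is limited). The gripper opens to 87 mm and grips with 3 to 60 N. Pads are 19 mm wide; open, the fingers measure 117 mm over their backs; the gripper's body (75 mm by 190 mm) begins 51 mm behind the grasp point.
Start: joints at [87.926, 22.042, 0.453, 0, -68.411, -14.817], TCP at [0.182, 0.598, 0.24] pointing down, gripper open.
Joint ranges: [-179.83, 179.83], [-69.29, 118.12], [-61.27, 80.66], [-181.25, 117.63], [-171.15, -9.14], [-177.46, 177.46]. Speed limits (degrees/s): [159.86, 159.86, 180, 180, 180, 180].

## Interface

Orientations are given as a 3x3 rotation matrix whose columns are the frame's x, y, z axes.
In Python, from station import r gives the robot as it stands.
- The arm moves only by the shell command python3 -m creep 'ROWS'. ROWS is JSON, a list of rows, each a list of 7 numbers: the opening, from 0 (shut) to 1 (fully open), then the shift along the tool's x, y, z scaled (see below), then the turn, a rotation vector about the tool's x, y, z scaled (see below). A call has 1 to 5 rows; each row is the pose to reach, as a shift and turn from the pose measured when the call began, along the tool's axes at that moment, turning the shorter way round; what a row does not reach only later rows make up. The controller multiplies each number of a shift by 300 mm and each number of a turn by 180 degrees. A row lasts 1/12 s, in which the tool goes at most 41.7 mm and 7.16 degrees, less where a joint would pass 70% of its speed; a pose out of reach is approached as far as the arm can. A call with a number of a shift or a turn outside -1 to 1 is refused whole. A call with a gripper value outside its range is refused whole. The fingers move at their own pace and stop on an object; the grip force is fixed at half the most. Time passes only in rows, so rows that repeat a pose let the fingers close. It gives the time, the measured TCP pose, the force and the opening at its end, in the units of the state.
- r.sense(): the state, without advancing time (a new reading comes with each control period).
- r.capture(name): name is "side" or "top"; returns the picture (420x560x3 uint8, blue, green, red); there is no depth.
- r.camera_model(name): a dict with "mtx" (3x3 intrinsics, pixels), "dist" ([k1, k2, p1, p2, k3] as OpenCV has them; the pictures are not rectified), "R" (3x3) and "t" (3): a world point X has camera coordinates R X + t. Camera axes: x right, y down, z forward; pixel columns grow to the right and rows downward; lengths in m; the calibration is good to about 2 mm. A picture is of the moment at which its call begins. camera_model takes no time and is no camera call.
- r.finish_job(): hands the job in, once; it reports no verdict.
Trained networks look in the newest picture that a camera, given by its name, has taken for a name from the list of things; names that differ only in an ending like _2 or _b are one class to them, and where a whole thing is asked for, a point or a joint stands for the part that bears it (a point fixed in the world has none). Each returns a list of dicts, best first, with "score" (0 to 1); they miss things now and then, are a little off and sometimes report something else, mostly with a low value. They report only what shows in the picture. A call takes as long as a camera call.
- r.recognise(camera, target): "rect" ([left, top, right, bottom] as shares, 0 to 1, of the picture: columns of its width, rows of its height, round what is visible of it).
- r.outline_of(camera, target): "pixels" (420x560 bool, what is visible of it) and "rect" ([left, top, right, bottom] as shares, 0 to 1, of the picture: columns of its width, rows of its height, round what is visible of it).
The state is a dict: "time_s": time; "joints": joint angles; "joint_velocities": joint speeds; "effort": joint torques, N m; "tcp_pos": TCP position; "ee_rot": TCP orientation; "wrist_force": force on the tool from outside, world axes, zero at the start; "moment": the same for the moment, N m; "gripper_width": opening from 0.0 (shut) to 1.0 (fully open).
Only numpy, scipy, OpenCV 4.12 (cv2) and the standard library are available. Lean on these libraries where they do the work, as an engineer would, in place of code of your own. Each camera call takes 0.05 s, during which the arm holds its last target.

## Working session

There is one attempt and no reset: what is moved stays moved. The work goes in short steps, Python scripts to look and compute and a shell command to move; the robot and the scene stay as the last step left them, time stands still between calls to the robot, and variables do not carry over. Pictures are saved under pics/ and viewed, and the job is handed in when it is done.

```bash
mkdir -p pics; ls; python3 - <<'E'
from station import r
import cv2,numpy as np
s=r.sense();print({k:np.round(v,4).tolist() for k,v in s.items()})
for c in("side","top"):
    cv2.imwrite(f"pics/{c}0.png",r.capture(c))
    m=r.camera_model(c);print(c,{k:np.round(v,4).tolist() for k,v in m.items()})
    for t in("pull_tester","paddle_pad","knob_centre","pointer_tip","window_centre","draw_knob","release_paddle","load_window"):
        try: print(c,t,[(round(d["score"],2),np.round(np.array(d["rect"])*[560,420,560,420],1).tolist()) for d in r.recognise(c,t)][:2])
        except Exception as e: print(c,t,e)
print(r.sense()["time_s"])
E
```

```text
pics
{'time_s': 0.0, 'joints': [87.9271, 22.0911, 0.3805, -0.0302, -68.4115, -14.8158], 'joint_velocities': [-0.0218, -0.0379, -0.0054, 0.0436, -0.0602, -0.0591], 'effort': [0.0004, -39.0667, 18.7404, 4.2199, 0.011, -0.0002], 'tcp_pos': [0.1814, 0.5975, 0.2385], 'ee_rot': [[0.9568, -0.2907, -0.0006], [-0.2907, -0.9568, -0.0021], [0.0001, 0.0022, -1.0]], 'wrist_force': [0.0193, 0.4463, 0.177], 'moment': [0.028, -0.0049, -0.0113], 'gripper_width': 0.9979}
side {'mtx': [[534.8095, 0.0, 285.4238], [0.0, 534.8095, 214.4213], [0.0, 0.0, 1.0]], 'dist': [0.021, 0.0, 0.0, 0.0, 0.0], 'R': [[-0.979, -0.2039, 0.0079], [-0.0834, 0.3646, -0.9274], [0.1862, -0.9086, -0.3739]], 't': [0.6034, 0.0119, 1.1067]}
side pull_tester [(0.73, [211.1, 204.3, 408.7, 309.3])]
side paddle_pad [(0.35, [317.2, 204.3, 352.4, 258.6])]
side knob_centre [(0.97, [332.4, 203.5, 347.5, 233.7])]
side pointer_tip [(0.71, [315.9, 204.9, 351.3, 258.5])]
side window_centre [(0.41, [358.0, 230.3, 371.4, 243.5])]
side draw_knob [(0.76, [333.6, 204.9, 343.7, 237.4])]
side release_paddle [(0.68, [314.0, 247.0, 343.0, 274.7])]
side load_window [(0.47, [361.4, 230.7, 367.3, 241.0])]
top {'mtx': [[434.9982, 0.0, 267.4497], [0.0, 434.9982, 216.3732], [0.0, 0.0, 1.0]], 'dist': [-0.1144, 0.0, 0.0, 0.0, 0.0], 'R': [[0.0912, -0.9958, 0.0015], [-0.9737, -0.0895, -0.2096], [0.2089, 0.0177, -0.9778]], 't': [0.2139, 0.6024, 0.8661]}
top pull_tester [(0.63, [180.4, 176.6, 275.7, 324.3])]
top paddle_pad [(0.94, [179.4, 253.1, 228.2, 276.2])]
top knob_centre []
top pointer_tip [(0.97, [222.7, 254.2, 261.5, 280.3])]
top window_centre [(0.53, [267.8, 285.1, 278.2, 300.2])]
top draw_knob [(0.5, [235.4, 259.3, 246.3, 275.0])]
top release_paddle [(0.73, [180.9, 255.3, 229.0, 277.8])]
top load_window [(0.49, [266.1, 286.2, 276.0, 296.7])]
0.9
```

```bash
python3 - <<'E'
import cv2
a=cv2.imread("pics/side0.png");b=cv2.imread("pics/top0.png")
cv2.imwrite("pics/side0z.png",cv2.resize(a[180:330,200:420],None,fx=3.6,fy=3.6,interpolation=cv2.INTER_CUBIC))
cv2.imwrite("pics/top0z.png",cv2.resize(b[165:335,150:350],None,fx=3.5,fy=3.5,interpolation=cv2.INTER_CUBIC))
E
```

```text
(no output)
```

View pics/side0.png

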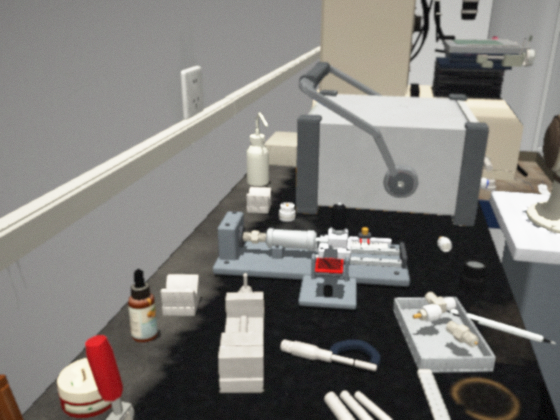

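View pics/top0.png

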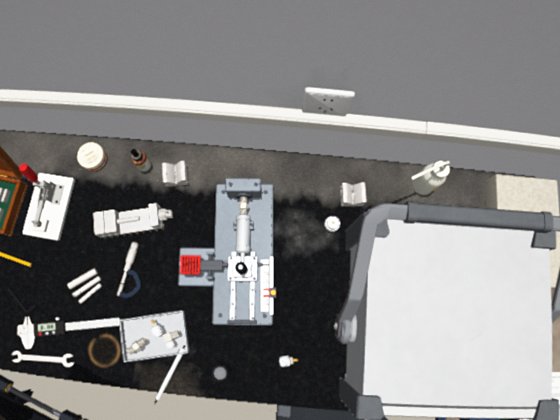

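```bash
ls -la pics
```

```text
total 1676
drwxr-xr-x 2 agent agent   4096 Dec  7 15:56 .
drwxr-xr-x 3 agent agent   4096 Dec  7 15:55 ..
-rw-r--r-- 1 agent agent 393028 Dec  7 15:55 side0.png
-rw-r--r-- 1 agent agent 474517 Dec  7 15:56 side0z.png
-rw-r--r-- 1 agent agent 349983 Dec  7 15:55 top0.png
-rw-r--r-- 1 agent agent 485368 Dec  7 15:56 top0z.png
```

View pics/side0z.png

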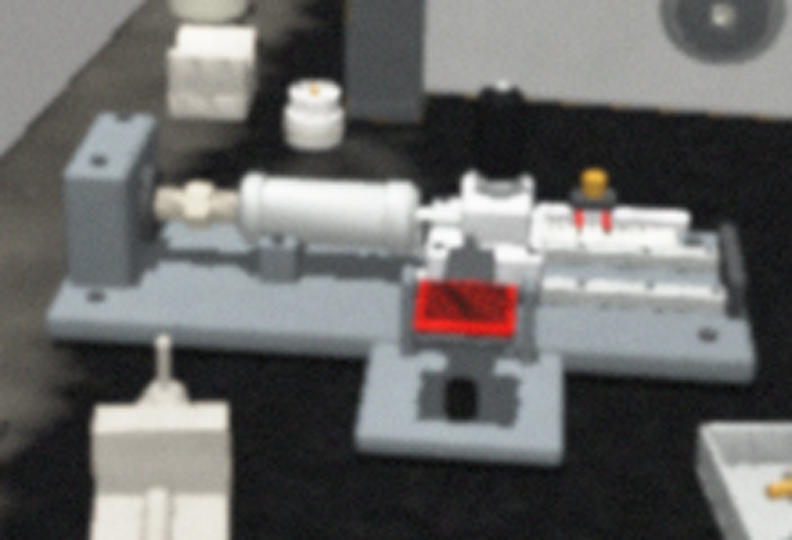

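View pics/top0z.png

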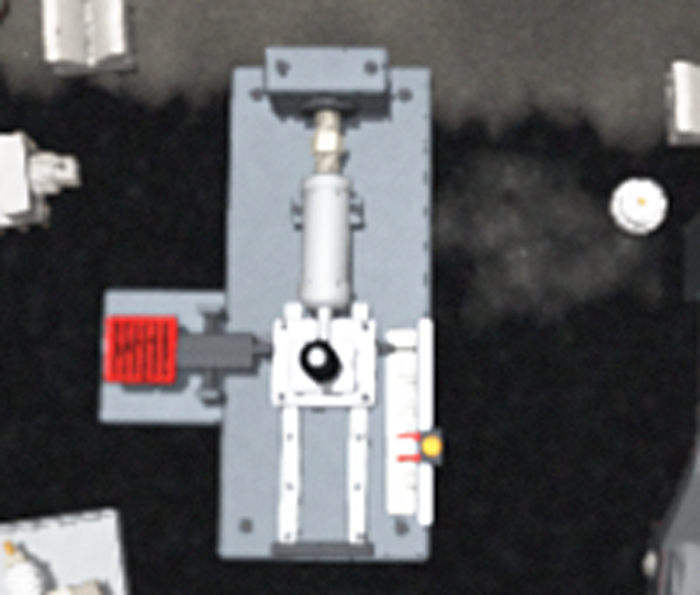

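```bash
cat > h.py <<'E'
import cv2,numpy as np
from station import r
from scipy.optimize import least_squares
def proj(c,X):
    m=r.camera_model(c);return cv2.projectPoints(np.array(X,float).reshape(-1,3),cv2.Rodrigues(np.array(m["R"]))[0],np.array(m["t"]),np.array(m["mtx"]),np.array(m["dist"]))[0].reshape(-1,2)
def ray(c,uv,z):
    m=r.camera_model(c);R=np.array(m["R"]);t=np.array(m["t"])
    p=cv2.undistortPoints(np.array([[uv]],float),np.array(m["mtx"]),np.array(m["dist"]))[0,0]
    d=R.T@np.r_[p,1];o=-R.T@t;return o+d*(z-o[2])/d[2]
def T(p,X):
    c,s=np.cos(p[2]),np.sin(p[2]);X=np.array(X,float).reshape(-1,3)
    return np.c_[p[0]+c*X[:,0]-s*X[:,1],p[1]+s*X[:,0]+c*X[:,1],X[:,2]]
E
python3 - <<'E'
from h import *
Z=lambda u,v:(150+u/3.5,165+v/3.5)
S=lambda u,v:(200+u/3.6,180+v/3.6)
pts=[("top",Z(141,349),(-.04,.112,.059)),("top",Z(320,357),(-.049,0,.113)),("side",S(467,307),(-.04,.112,.059)),("side",S(502,86),(-.049,0,.113))]
for c,uv,X in pts: print(c,uv,ray(c,uv,X[2]))
pw=[("top",Z(408,448)),("side",S(592,221))]
for c,uv in pw: print("win",c,ray(c,uv,.027))
def f(p,full=0):
    e=[]
    for c,uv,X in pts: e+=list(proj(c,T(p,X))[0]-uv)
    for c,uv in pw:
        d=proj(c,T(p,(-.049+.014-.016-p[3],-.052,.027)))[0]-uv; e+=list(d)
    return np.array(e)
q=ray("top",pts[1][1],.113)
s=least_squares(f,[q[0],q[1],0,.04],loss="soft_l1");print(s.x,np.degrees(s.x[2]),f(s.x).round(1))
p=s.x
print("pad",T(p,(-.04,.112,.059)),"knob",T(p,(-.049,0,.09)),"pull",T(p,(-1,0,0))-T(p,(0,0,0)))
b=cv2.imread("pics/top0.png")
for x in(-.1575,.1575):
  for y in(-.065,.065): print(proj("top",T(p,(x,y,.015))))
E
```

```text
top (190.28571428571428, 264.7142857142857) [0.46263437 0.42058585 0.059     ]
top (241.42857142857144, 267.0) [0.46320708 0.30898392 0.113     ]
side (329.72222222222223, 265.27777777777777) [0.46175374 0.42701836 0.059     ]
side (339.44444444444446, 203.88888888888889) [0.46268726 0.31378956 0.113     ]
win top [0.42019115 0.25518041 0.027     ]
win side [0.42074572 0.26172559 0.027     ]
[0.51166952 0.31458273 0.08331165 0.04455928] 4.773405988634828 [-1.1 -0.  -0.8  0.1 -0.1 -1.3  0.1 -0.7  0.2 -0.3  0.3 -1.6]
pad [[0.46248814 0.42286566 0.059     ]] knob [[0.46283947 0.31050518 0.09      ]] pull [[-0.99653159 -0.08321531  0.        ]]
[[272.56207211 321.92214971]]
[[212.3283434  321.23575661]]
[[273.35854373 181.23741872]]
[[216.75611143 180.82994175]]
```

```bash
python3 - <<'E'
from h import *
for n,uv,z in [("box base L",(298,210),0),("box base R",(476,223),0)]: print(n,ray("side",uv,z))
for z in(.15,.2,.25,.3): print(z,proj("side",ray("side",(298,210),0)*[1,1,0]+[0,0,z]), ray("top",(372,207),z),ray("top",(350,400),z))
print(r.sense()["time_s"])
E
```

```text
box base L [0.57374794 0.07249006 0.        ]
box base R [0.20817637 0.06263074 0.        ]
0.15 [[299.23242568 141.58790783]] [0.59931096 0.06437211 0.15      ] [0.23573506 0.08591073 0.15      ]
0.2 [[299.67447065 117.16519369]] [0.5863564  0.07574887 0.2       ] [0.24487451 0.09597861 0.2       ]
0.25 [[300.13383127  91.84918048]] [0.57340183 0.08712563 0.25      ] [0.25401397 0.1060465  0.25      ]
0.3 [[300.61167016  65.58249749]] [0.56044727 0.09850239 0.3       ] [0.26315343 0.11611439 0.3       ]
0.9
```

```bash
python3 -m creep '[[0,0.6,0.16,0,0,0,0.19],[0,0.6,0.16,0,0,0,0.19],[0,0.6,0.16,0,0,0,0.19],[0,0.6,0.16,0,0,0,0.19],[0,0.6,0.16,0,0,0,0.19]]'
cat > to.py <<'E'
import sys
from h import *
# usage: to.py x y z tooly_yaw_deg -> needed shift (units) and turn (units)
def go(x,y,z,yaw=-175.23):
    s=r.sense();R=np.array(s["ee_rot"]);d=np.array([x,y,z])-s["tcp_pos"]
    a=np.radians(yaw);Y=np.array([np.cos(a),np.sin(a),0]);Zv=np.array([0,0,-1.]);Rt=np.c_[np.cross(Y,Zv),Y,Zv]
    from scipy.spatial.transform import Rotation as Ro
    print("t",s["time_s"],"tcp",np.round(s["tcp_pos"],4),"F",np.round(s["wrist_force"],1),"w",round(s["gripper_width"],3))
    print("shift",np.round(R.T@d/.3,4),"turn",np.round(Ro.from_matrix(R.T@Rt).as_rotvec()/np.pi,4),"joints",np.round(s["joints"],1))
go(*map(float,sys.argv[1:]))
E
python3 to.py .4625 .4229 .12
```

```text
time_s: 1.32
tcp_pos: [0.3427, 0.4973, 0.2398]
ee_rot: [[0.621, -0.783, 0.0], [-0.783, -0.621, -0.001], [0.001, 0.0, -1.0]]
wrist_force: [-0.5, 0.2, 0.4]
gripper_width: 0.703
t 1.3167 tcp [0.3427 0.4973 0.2398] F [-0.5  0.2  0.4] w 0.703
shift [ 0.4421 -0.1587  0.3995] turn [-0.     -0.0002  0.1869] joints [ 70.8  20.   -2.6   0.  -67.4 -32.4]
```

```bash
python3 -m creep '[[0,0.442,-0.159,0.2,0,0,0.187],[0,0.442,-0.159,0.2,0,0,0.187],[0,0.442,-0.159,0.3,0,0,0.187],[0,0.442,-0.159,0.4,0,0,0.187],[0,0.442,-0.159,0.4,0,0,0.187]]'
python3 to.py .4625 .4229 .1; python3 - <<'E'
from h import *
for c in("side","top"):
    a=r.capture(c);cv2.imwrite(f"pics/{c}1z.png",cv2.resize(a[150:330,180:400],None,fx=3.3,fy=3.3,interpolation=cv2.INTER_CUBIC))
E
```

```text
time_s: 1.73
tcp_pos: [0.4638, 0.4206, 0.1175]
ee_rot: [[0.074, -0.997, -0.001], [-0.997, -0.074, -0.002], [0.002, 0.001, -1.0]]
wrist_force: [0.5, -0.2, -0.5]
gripper_width: 0.321
t 1.7333 tcp [0.4638 0.4206 0.1175] F [ 0.5 -0.2 -0.5] w 0.321
shift [-0.0079  0.0035  0.0582] turn [ 0.0004 -0.0006 -0.0028] joints [ 57.   28.2  -8.3   0.  -53.5 -52.7]
```

View pics/side1z.png

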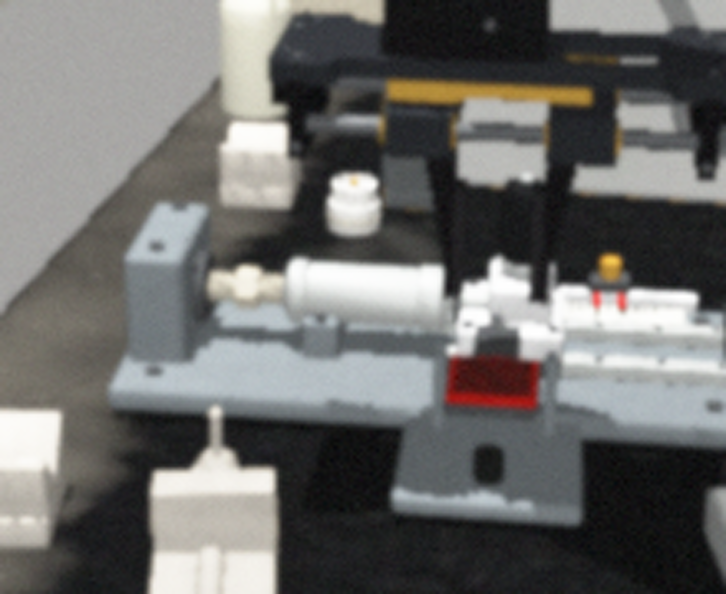

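View pics/top1z.png

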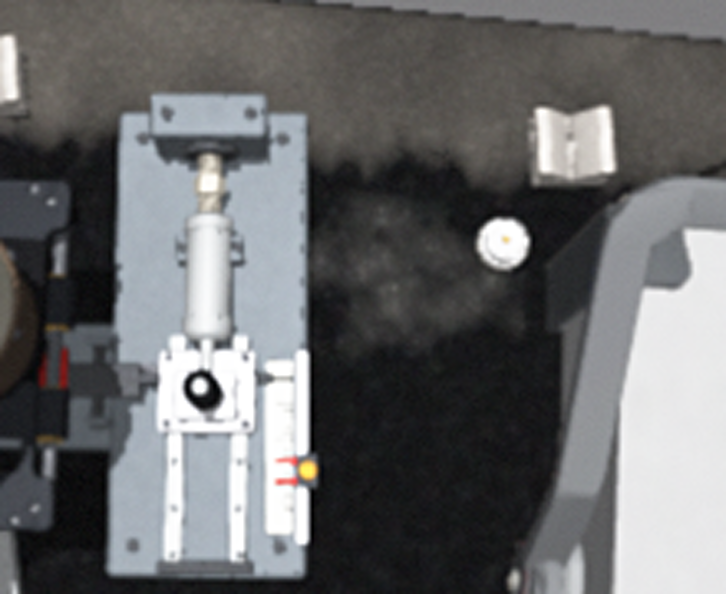

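```bash
python3 -m creep '[[0,-0.008,0.003,0,0,0,0],[0,-0.008,0.003,0,0,0,0],[0,-0.008,0.003,0.05,0,0,0],[0,-0.008,0.003,0.1,0,0,0],[0,-0.008,0.003,0.1,0,0,0]]'
python3 to.py .4625 .4229 .064; python3 - <<'E'
from h import *
for c in("side",):
    a=r.capture(c);cv2.imwrite(f"pics/{c}2z.png",cv2.resize(a[150:330,180:400],None,fx=3.3,fy=3.3,interpolation=cv2.INTER_CUBIC))
E
```

```text
time_s: 2.25
tcp_pos: [0.4594, 0.4211, 0.0836]
ee_rot: [[0.08, -0.997, -0.008], [-0.997, -0.08, -0.01], [0.009, 0.009, -1.0]]
wrist_force: [-0.4, 0.5, -0.7]
gripper_width: 0.008
t 2.25 tcp [0.4594 0.4211 0.0836] F [-0.4  0.5 -0.7] w 0.008
shift [-0.0057 -0.0113  0.0652] turn [ 0.0028 -0.003  -0.0011] joints [ 57.3  30.4 -10.2  -0.1 -50.2 -52.7]
```

View pics/side2z.png

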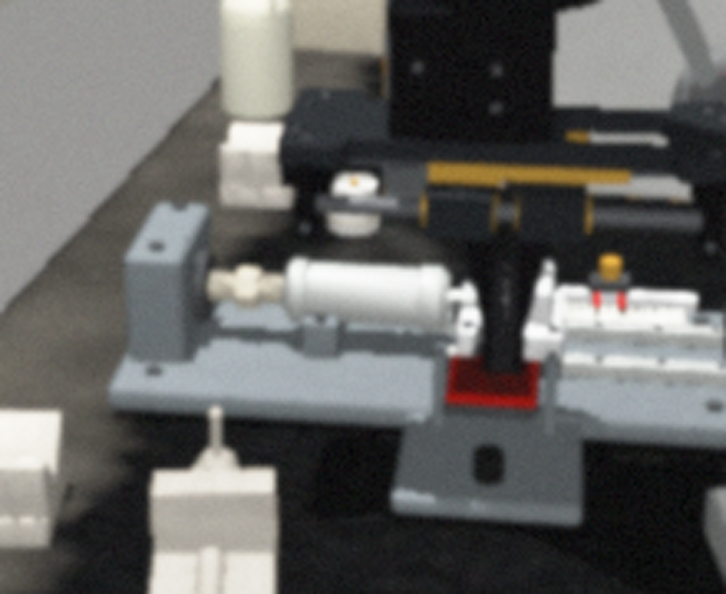

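The closed tips sit at about (505,368) in the zoom, just above the red pad (448–540, 360–408). I'll press now.

```bash
python3 -m creep '[[0,-0.006,-0.011,0.02,0,0,0],[0,-0.006,-0.011,0.035,0,0,0],[0,-0.006,-0.011,0.05,0,0,0],[0,-0.006,-0.011,0.062,0,0,0],[0,-0.006,-0.011,0.066,0,0,0]]'
python3 to.py .4625 .4229 .062
```

```text
time_s: 2.72
tcp_pos: [0.4641, 0.4259, 0.0662]
ee_rot: [[0.081, -0.997, -0.003], [-0.997, -0.081, -0.004], [0.004, 0.003, -1.0]]
wrist_force: [0.3, 5.1, 4.0]
gripper_width: 0.009
t 2.7167 tcp [0.4641 0.4259 0.0662] F [0.3 5.1 4. ] w 0.009
shift [0.0095 0.0062 0.014 ] turn [ 0.0011 -0.0012 -0.0006] joints [ 57.2  32.  -10.4  -0.  -48.  -52.6]
```

```bash
python3 -m creep '[[0,0,0,0.01,0,0,0],[0,0,0,0.018,0,0,0],[0,0,0,0.022,0,0,0],[0,0,0,0.022,0,0,0]]'
python3 to.py .4625 .4229 .062
```

```text
time_s: 3.05
tcp_pos: [0.4644, 0.4263, 0.065]
ee_rot: [[0.083, -0.997, -0.001], [-0.997, -0.083, -0.004], [0.004, 0.001, -1.0]]
wrist_force: [-8.6, -1.4, 25.5]
gripper_width: 0.008
t 3.05 tcp [0.4644 0.4263 0.065 ] F [-8.6 -1.4 25.5] w 0.008
shift [0.0107 0.0072 0.0102] turn [ 0.0004 -0.0012  0.    ] joints [ 57.3  32.  -10.5   0.1 -47.7 -52.6]
```

```bash
python3 -m creep '[[0,0,0,0,0,0,0],[0,0,0,-0.1,0,0,0],[0,0,0,-0.25,0,0,0],[0,0,0,-0.4,0,0,0],[0.6,0,0,-0.4,0,0,0]]'
python3 - <<'E'
from h import *
for c in("side","top"):
    a=r.capture(c);cv2.imwrite(f"pics/{c}3z.png",cv2.resize(a[150:330,180:400],None,fx=3.3,fy=3.3,interpolation=cv2.INTER_CUBIC))
    for t in ("draw_knob",): print(c,[(round(d["score"],2),np.round(np.array(d["rect"])*[560,420,560,420],1).tolist()) for d in r.recognise(c,t)][:2])
p=[0.51166952,0.31458273,0.08331165]
k=T(p,(-.065,0,.09))[0];print(k)
E
python3 to.py .4469 .3092 .2
```

```text
time_s: 3.47
tcp_pos: [0.4668, 0.4281, 0.1927]
ee_rot: [[0.084, -0.996, 0.007], [-0.996, -0.084, 0.003], [-0.002, -0.007, -1.0]]
wrist_force: [0.8, -0.4, 1.1]
gripper_width: 0.035
side [(0.93, [342.6, 207.7, 354.5, 237.0])]
top [(0.53, [190.1, 252.7, 228.4, 278.8]), (0.51, [235.8, 268.0, 249.5, 280.9])]
[0.44689497 0.30917373 0.09      ]
t 3.6667 tcp [0.4637 0.4253 0.1837] F [-0.4 -0.7 -0.3] w 0.181
shift [ 0.3815  0.0879 -0.0517] turn [ 0.0013 -0.002  -0.0003] joints [ 57.3  25.   -3.2   0.  -62.2 -52.6]
```

View pics/side3z.png

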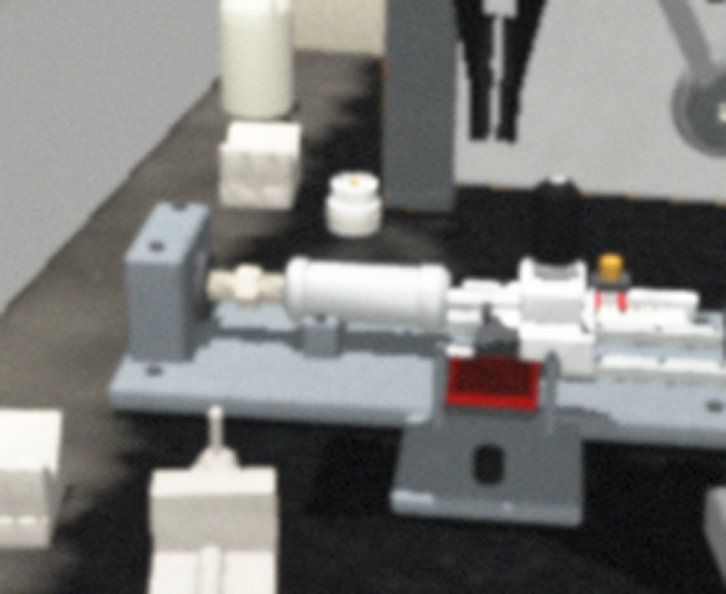

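View pics/top3z.png

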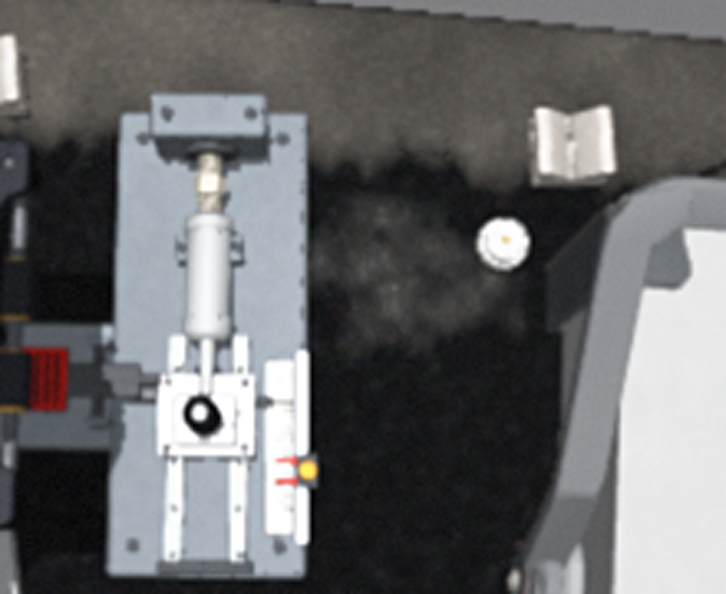

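```bash
python3 - <<'E'
from h import *
Z=lambda u,v:(180+u/3.3,150+v/3.3)
print("knob",ray("top",Z(203,414),.113),ray("side",Z(557,180),.113))
for v in(379,401,460,470,481): print(v,ray("top",Z(285,v),.027), ray("top",Z(285,v),.04))
E
```

```text
knob [0.44664323 0.30711399 0.113     ] [0.44763187 0.31338522 0.113     ]
379 [0.48057713 0.26118841 0.027     ] [0.47927898 0.26105643 0.04      ]
401 [0.46615293 0.25986026 0.027     ] [0.46505304 0.25974653 0.04      ]
460 [0.42782264 0.25633153 0.027     ] [0.42724961 0.2562663  0.04      ]
470 [0.42137405 0.25573796 0.027     ] [0.42088965 0.25568089 0.04      ]
481 [0.41429586 0.25508646 0.027     ] [0.41390875 0.25503835 0.04      ]
```

```bash
python3 -m creep '[[0.8,0.38,0.088,-0.05,0,0,0],[0.8,0.38,0.088,-0.05,0,0,0],[0.8,0.38,0.088,-0.05,0,0,0],[0.8,0.38,0.088,-0.05,0,0,0],[0.8,0.38,0.088,-0.05,0,0,0]]'; python3 to.py .4469 .3092 .14
```

```text
time_s: 4.08
tcp_pos: [0.4459, 0.3071, 0.1982]
ee_rot: [[0.08, -0.997, -0.006], [-0.997, -0.08, -0.009], [0.009, 0.007, -1.0]]
wrist_force: [-0.0, -0.3, 0.4]
gripper_width: 0.556
t 4.0833 tcp [0.4459 0.3071 0.1982] F [-0.  -0.3  0.4] w 0.556
shift [-0.0085 -0.0051  0.1938] turn [ 0.0022 -0.0028 -0.001 ] joints [ 51.7  16.2 -14.5   0.1 -59.9 -47.2]
```

```bash
python3 -m creep '[[0.8,-0.008,-0.005,0.06,0,0,0],[0.8,-0.008,-0.005,0.14,0,0,0],[0.8,-0.008,-0.005,0.19,0,0,0],[0.8,-0.008,-0.005,0.19,0,0,0],[0.8,-0.008,-0.005,0.19,0,0,0]]'; python3 to.py .4469 .3092 .092;python3 - <<'E'
from h import *
for c in("side","top"):
    a=r.capture(c);cv2.imwrite(f"pics/{c}4z.png",cv2.resize(a[150:330,180:400],None,fx=3.3,fy=3.3,interpolation=cv2.INTER_CUBIC))
E
```

```text
time_s: 4.5
tcp_pos: [0.4465, 0.3091, 0.1394]
ee_rot: [[0.081, -0.997, -0.009], [-0.997, -0.081, -0.013], [0.012, 0.01, -1.0]]
wrist_force: [0.3, 0.3, 0.5]
gripper_width: 0.795
t 4.5 tcp [0.4465 0.3091 0.1394] F [0.3 0.3 0.5] w 0.795
shift [-0.0023 -0.0028  0.1578] turn [ 0.0031 -0.0039 -0.0007] joints [ 51.8  20.  -18.5   0.1 -52.4 -47.3]
```

View pics/side4z.png

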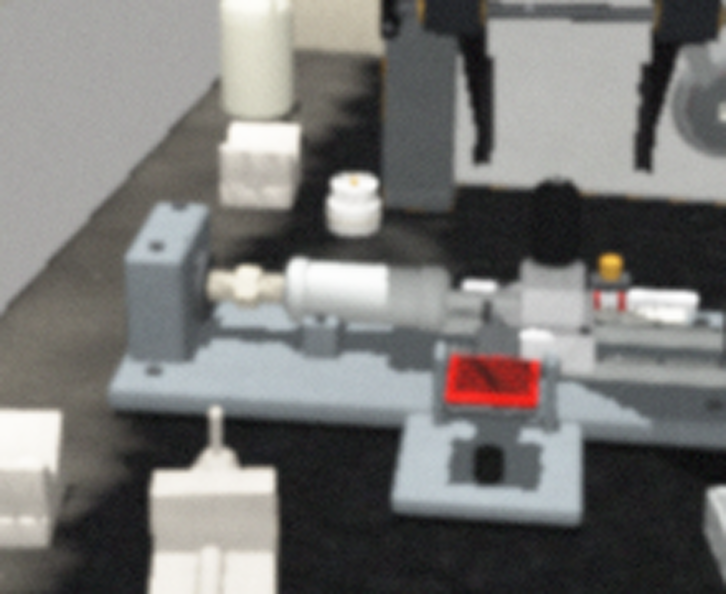

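View pics/top4z.png

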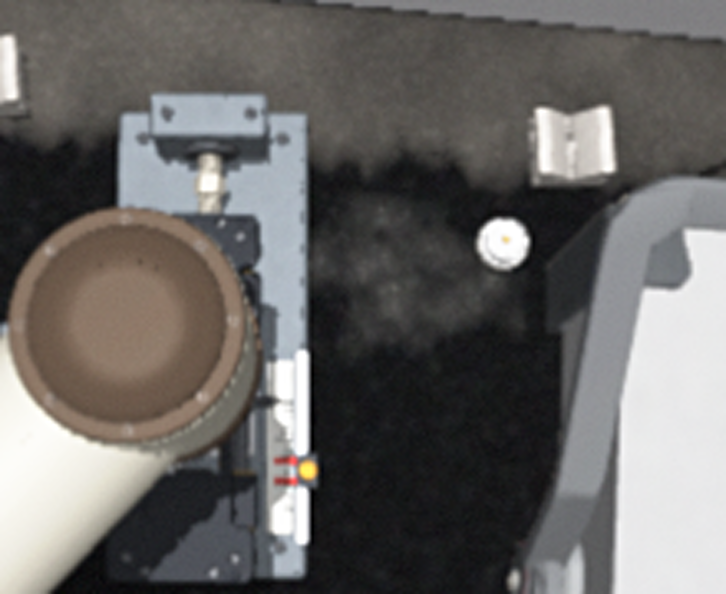

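```bash
python3 -m creep '[[0.8,-0.003,-0.003,0.06,0.003,-0.004,0],[0.8,-0.003,-0.003,0.12,0.003,-0.004,0],[0.8,-0.003,-0.003,0.155,0.003,-0.004,0],[0.7,-0.003,-0.003,0.158,0.003,-0.004,0],[0.6,-0.003,-0.003,0.158,0.003,-0.004,0]]'; python3 to.py .4469 .3092 .092
```

```text
time_s: 5.02
tcp_pos: [0.4482, 0.3107, 0.0942]
ee_rot: [[0.081, -0.997, 0.003], [-0.997, -0.081, 0.004], [-0.003, -0.003, -1.0]]
wrist_force: [0.6, -0.0, -0.3]
gripper_width: 0.725
t 5.0167 tcp [0.4482 0.3107 0.0942] F [ 0.6 -0.  -0.3] w 0.725
shift [0.0047 0.0049 0.0074] turn [-0.0011  0.0011 -0.0005] joints [ 51.8  23.  -21.8   0.  -45.  -47.1]
```

```bash
python3 -m creep '[[0.4,0,0,0,0,0,0],[0.3,0,0,0,0,0,0],[0.2,0,0,0,0,0,0],[0,0,0,0,0,0,0],[0,0,0,0,0,0,0]]'; python3 to.py .4469 .3092 .092;python3 - <<'E'
from h import *
for c in("side","top"):
    a=r.capture(c);cv2.imwrite(f"pics/{c}5z.png",cv2.resize(a[150:330,180:400],None,fx=3.3,fy=3.3,interpolation=cv2.INTER_CUBIC))
E
```

```text
time_s: 5.43
tcp_pos: [0.4484, 0.3109, 0.0947]
ee_rot: [[0.082, -0.997, 0.004], [-0.997, -0.082, 0.004], [-0.004, -0.004, -1.0]]
wrist_force: [0.2, 0.2, -0.0]
gripper_width: 0.357
t 5.4333 tcp [0.4484 0.3109 0.0947] F [ 0.2  0.2 -0. ] w 0.357
shift [0.0052 0.0053 0.009 ] turn [-0.0013  0.0013 -0.0005] joints [ 51.8  22.9 -21.8   0.  -45.  -47.1]
```

View pics/side5z.png

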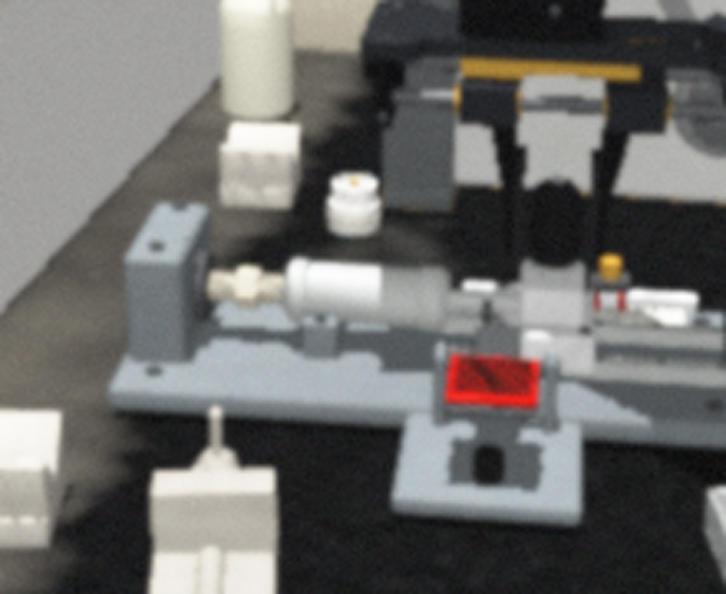

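View pics/top5z.png

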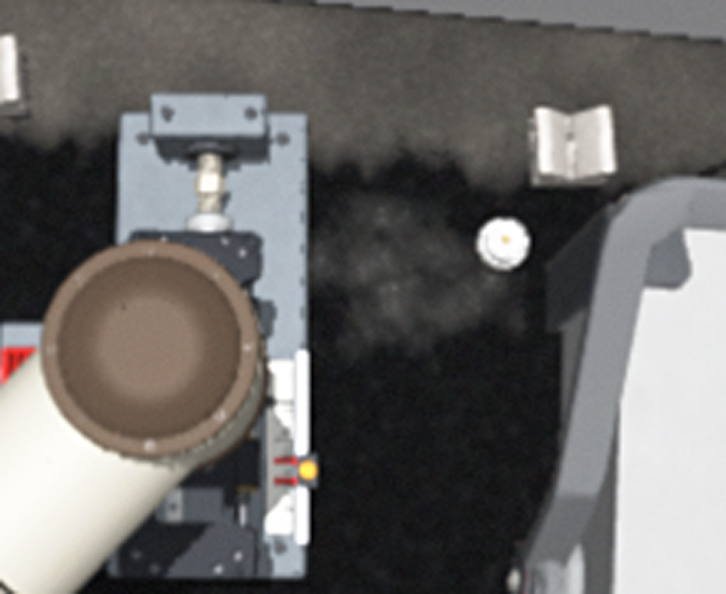

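```bash
python3 -m creep '[[0,0,0,0.007,0,0,0],[0,0,0,0.007,0,0,0],[0,0,0,0.007,0,0,0],[0,0,0,0.007,0,0,0],[0,0,0,0.007,0,0,0]]'; python3 to.py .402 .3055 .092;python3 - <<'E'
from h import *
for c in("top",):
    a=r.capture(c);cv2.imwrite(f"pics/{c}6z.png",cv2.resize(a[240:320,220:300],None,fx=7,fy=7,interpolation=cv2.INTER_CUBIC))
E
```

```text
time_s: 5.95
tcp_pos: [0.4494, 0.311, 0.0944]
ee_rot: [[0.082, -0.997, 0.006], [-0.997, -0.082, 0.005], [-0.004, -0.006, -1.0]]
wrist_force: [0.4, -2.1, 8.1]
gripper_width: 0.263
t 5.95 tcp [0.4494 0.311  0.0944] F [ 0.4 -2.1  8.1] w 0.263
shift [0.0052 0.1589 0.0069] turn [-0.002   0.0013 -0.0002] joints [ 51.7  23.  -21.8   0.1 -44.8 -47.1]
```

View pics/top6z.png

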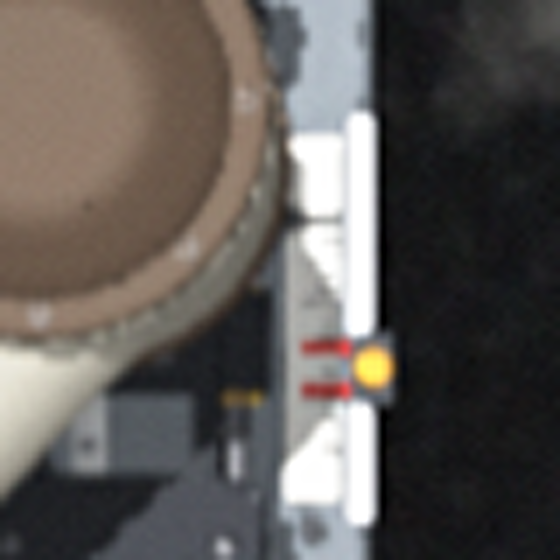

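```bash
python3 - <<'E'
from h import *
a=ray("top",(266,240+218/7),.027);b=ray("top",(266,240+368.5/7),.027);print(a,b,np.linalg.norm(a-b))
E
python3 -m creep '[[0,0,0.02,0,0,0,0],[0,0,0.04,0,0,0,0],[0,0,0.06,0,0,0,0],[0,0,0.08,0,0,0,0],[0,0,0.1,0,0,0,0]]'; python3 to.py .402 .3055 .092
python3 - <<'E'
from h import *
for c in("top",):
    a=r.capture(c);cv2.imwrite(f"pics/{c}7z.png",cv2.resize(a[240:320,220:300],None,fx=7,fy=7,interpolation=cv2.INTER_CUBIC))
E
```

```text
[0.46688435 0.26071968 0.027     ] [0.42083786 0.25647388 0.027     ] 0.046241821581131264
time_s: 6.42
tcp_pos: [0.4195, 0.3084, 0.0945]
ee_rot: [[0.083, -0.997, 0.007], [-0.997, -0.083, 0.005], [-0.004, -0.007, -1.0]]
wrist_force: [4.6, -3.0, 1.0]
gripper_width: 0.263
t 6.4167 tcp [0.4195 0.3084 0.0945] F [ 4.6 -3.   1. ] w 0.263
shift [0.0049 0.0589 0.0079] turn [-0.0024  0.0013 -0.    ] joints [ 54.3  20.9 -25.5   0.3 -43.2 -49.7]
```

View pics/top7z.png

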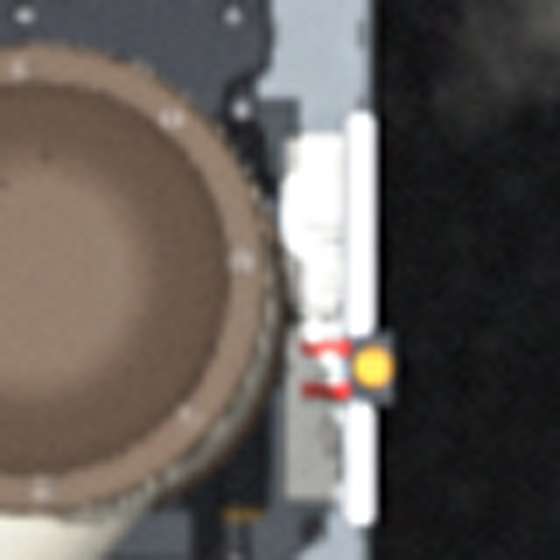

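```bash
python3 -m creep '[[0,0,0.012,0,0,0,0],[0,0,0.024,0,0,0,0],[0,0,0.034,0,0,0,0],[0,0,0.043,0,0,0,0],[0,0,0.043,0,0,0,0]]'; python3 to.py .402 .3055 .092
python3 - <<'E'
from h import *
a=r.capture("top");cv2.imwrite("pics/top8z.png",cv2.resize(a[270:310,245:285],None,fx=14,fy=14,interpolation=cv2.INTER_CUBIC))
a=r.capture("side");cv2.imwrite("pics/side8z.png",cv2.resize(a[210:270,320:400],None,fx=9,fy=9,interpolation=cv2.INTER_CUBIC))
E
```

```text
time_s: 6.88
tcp_pos: [0.4058, 0.3072, 0.0945]
ee_rot: [[0.084, -0.996, 0.007], [-0.996, -0.084, 0.005], [-0.004, -0.008, -1.0]]
wrist_force: [5.6, -2.4, -0.5]
gripper_width: 0.261
t 6.8833 tcp [0.4058 0.3072 0.0945] F [ 5.6 -2.4 -0.5] w 0.261
shift [0.0046 0.0132 0.0082] turn [-0.0025  0.0014  0.0002] joints [ 55.5  19.9 -27.1   0.3 -42.5 -50.9]
```

View pics/top8z.png

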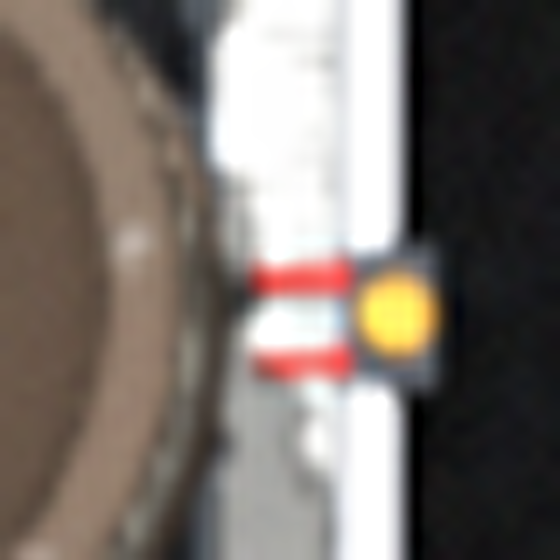

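View pics/side8z.png

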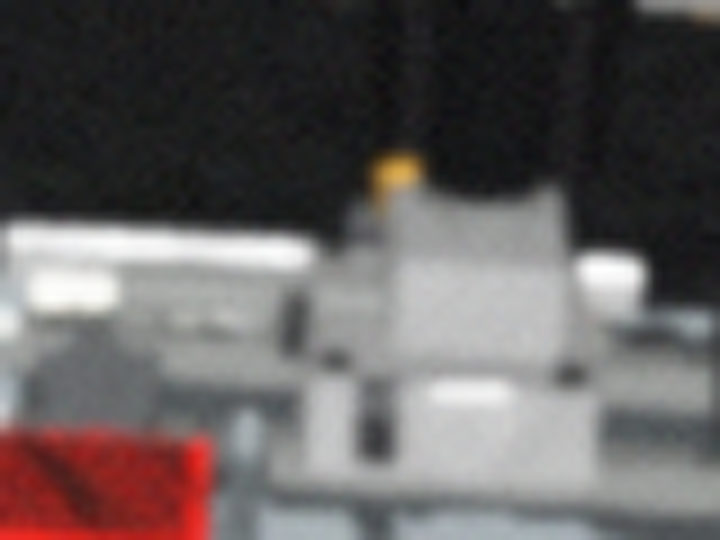

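```bash
python3 - <<'E'
from h import *
a=r.capture("top");cv2.imwrite("pics/top9.png",a)
print("cols 258..272")
for v in range(283,302): print(v,' '.join('%3d/%3d'%(a[v,u,2],a[v,u,1]) for u in range(258,273)))
cv2.imwrite("pics/top9z.png",cv2.resize(a[280:304,252:280],None,fx=22,fy=22,interpolation=cv2.INTER_NEAREST))
E
```

```text
cols 258..272
283 120/104 109/ 95 109/110 160/159 192/191 239/238 250/249 252/252 252/252 251/250 222/224 224/226 255/255 255/255 255/255
284 116/108 100/ 88 109/106 163/164 198/198 249/250 255/255 255/255 254/254 254/254 239/239 230/232 255/255 255/255 255/255
285 126/120  90/ 82 110/106 166/165 178/176 235/235 255/255 255/255 252/252 253/253 243/244 231/234 255/255 255/255 255/255
286 127/120  90/ 81 121/110 168/167 168/169 224/225 255/255 255/255 247/249 249/251 240/244 230/234 255/255 255/255 255/255
287 108/101  84/ 77 113/103 156/157 168/169 222/220 255/255 254/255 248/253 248/253 236/240 212/214 246/251 244/247 216/219
288  94/ 89  78/ 70  85/ 78 125/125 156/150 212/183 255/252 249/242 243/216 242/208 237/187 201/140 162/153 138/147 131/133
289  87/ 81  79/ 74  66/ 59  86/ 83 121/ 99 191/ 87 247/124 246/118 247/111 248/110 251/109 238/ 89 145/101 121/116 156/133
290  86/ 78  78/ 75  64/ 56  62/ 58  80/ 59 157/ 59 233/ 98 234/106 235/109 237/112 239/106 221/ 90 157/113 205/170 245/196
291  92/ 86  83/ 79  64/ 56  58/ 54  74/ 74 159/151 238/234 237/241 231/229 229/224 213/200 16
[... 569 characters left out ...]
 150/100 180/ 84 230/ 96 240/125 242/145 238/121 221/100 149/120 107/115 104/108
297 111/106  84/ 76  80/ 74 137/136 162/163 150/146 149/139 173/147 212/191 240/238 224/210 183/166 199/203 189/194 163/165
298  98/ 95  76/ 67  82/ 77 148/150 169/171 166/169 158/163 159/164 186/192 238/244 236/242 213/220 254/255 255/255 253/254
299  98/ 95  70/ 62  90/ 84 156/155 170/172 170/172 167/168 159/160 156/157 209/212 231/234 229/232 255/255 255/255 255/255
300  97/ 94  65/ 56  79/ 75 142/141 167/168 170/169 164/164 157/158 173/174 235/235 231/233 227/229 255/255 255/255 255/255
301  85/ 79  60/ 54  70/ 66 132/132 164/165 170/169 162/162 151/151 191/193 251/251 239/240 229/230 255/255 255/255 255/255
```

View pics/top9z.png

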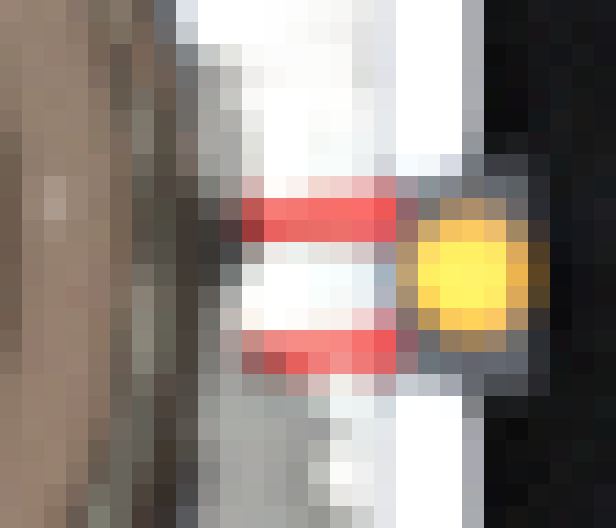

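```bash
python3 -m creep '[[0,0,0.004,0,0,0,0],[0,0,0.008,0,0,0,0],[0,0,0.01,0,0,0,0],[0,0,0.01,0,0,0,0],[0,0,0.01,0,0,0,0]]'; python3 to.py .402 .3055 .092
python3 - <<'E'
from h import *
a=r.capture("top");cv2.imwrite("pics/top10.png",a)
for v in range(286,299): print(v,' '.join('%3d/%3d'%(a[v,u,2],a[v,u,1]) for u in range(258,268)))
cv2.imwrite("pics/top10z.png",cv2.resize(a[280:304,252:280],None,fx=22,fy=22,interpolation=cv2.INTER_CUBIC))
E
```

```text
time_s: 7.45
tcp_pos: [0.4036, 0.307, 0.0945]
ee_rot: [[0.084, -0.996, 0.009], [-0.996, -0.084, 0.005], [-0.004, -0.009, -1.0]]
wrist_force: [6.6, -1.8, -1.1]
gripper_width: 0.267
t 7.45 tcp [0.4036 0.307  0.0945] F [ 6.6 -1.8 -1.1] w 0.267
shift [0.0046 0.0059 0.0082] turn [-0.0029  0.0013  0.0003] joints [ 55.8  19.7 -27.4   0.4 -42.4 -51.2]
286 104/ 95 115/100 118/113 167/166 176/177 235/236 255/255 255/255 248/249 249/251
287 108/101 111/ 98 120/114 164/164 168/169 220/218 255/255 254/255 248/252 247/252
288 101/ 97  90/ 80 121/111 162/163 165/159 212/181 254/246 248/237 242/209 241/204
289  96/ 89  90/ 81 120/107 146/145 154/140 202/107 251/150 249/148 250/142 252/141
290  99/ 93  88/ 79 101/ 87 101/100 123/110 204/138 255/206 255/217 255/218 255/204
291  96/ 88  82/ 76  70/ 61  65/ 62  86/ 86 178/166 247/242 247/245 245/242 239/232
292  95/ 87  81/ 78  63/ 53  59/ 54  86/ 87 168/170 223/226 224/225 204/207 194/199
293 103/ 94  85/ 81  66/ 58  77/ 71 142/142 242/238 254/255 249/251 241/242 240/241
294 119/113  96/ 91  69/ 61  97/ 93 174/168 253/244 255/253 253/248 251/245 252/244
295 136/129 100/ 95  72/ 67 111/108 163/149 215/140 250/141 247/136 245/135 245/134
296 137/133  99/ 95  72/ 66 119/116 155/147 175/102 230/ 97 239/130 241/153 241/153
297 135/130 100/ 95  76/ 68 128/126 158/160 157/146 191/169 237/232 246/250 245/249
298 130/127  94/ 89  80/ 73 133/132 162/164 161/164 189/193 239/244 249/252 255/255
```

View pics/top10z.png

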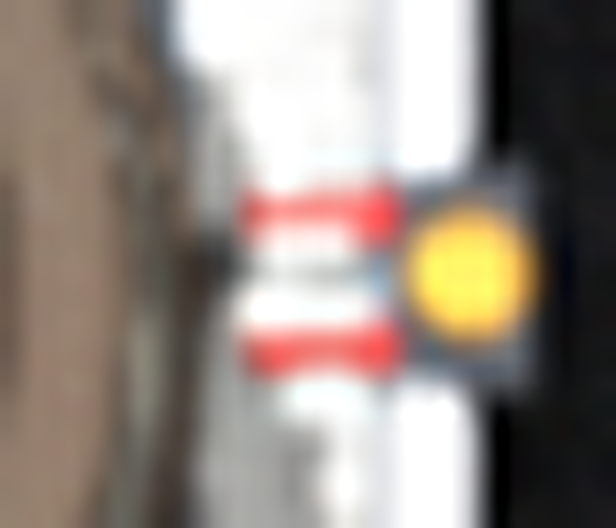

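```bash
python3 -m creep '[[0,0,0.003,0,0,0,0],[0,0,0.005,0,0,0,0],[0,0,0.005,0,0,0,0],[0,0,0.005,0,0,0,0],[0,0,0.005,0,0,0,0]]'; python3 to.py .402 .3055 .092
python3 - <<'E'
from h import *
a=r.capture("top");cv2.imwrite("pics/top11.png",a)
for v in range(286,299): print(v,' '.join('%3d/%3d'%(a[v,u,2],a[v,u,1]) for u in range(260,268)))
cv2.imwrite("pics/top11z.png",cv2.resize(a[280:304,252:280],None,fx=22,fy=22,interpolation=cv2.INTER_CUBIC))
E
```

```text
time_s: 7.92
tcp_pos: [0.4027, 0.3069, 0.0945]
ee_rot: [[0.085, -0.996, 0.01], [-0.996, -0.085, 0.005], [-0.004, -0.01, -1.0]]
wrist_force: [7.0, -2.7, -1.5]
gripper_width: 0.268
t 7.9167 tcp [0.4027 0.3069 0.0945] F [ 7.  -2.7 -1.5] w 0.268
shift [0.0046 0.0028 0.0082] turn [-0.0033  0.0013  0.0005] joints [ 55.9  19.6 -27.6   0.5 -42.2 -51.4]
286 116/114 166/167 175/176 234/235 255/255 255/255 247/249 249/251
287 112/109 165/165 167/167 218/217 255/255 254/255 248/252 247/253
288 112/107 163/163 165/161 209/177 254/245 248/235 242/209 241/203
289 117/107 163/163 166/151 200/107 249/149 249/148 249/143 251/139
290 105/ 97 136/137 150/137 211/150 255/217 255/228 254/229 255/214
291  72/ 66  85/ 83 109/109 198/189 255/255 255/255 254/255 252/253
292  59/ 51  55/ 52  91/ 93 182/183 234/237 234/236 230/233 224/229
293  60/ 53  67/ 63 133/132 229/226 239/239 232/230 230/231 230/228
294  71/ 61  92/ 88 170/163 250/237 255/247 250/240 249/239 249/234
295  74/ 67 112/110 162/150 218/141 251/142 248/137 245/137 246/134
296  75/ 67 116/114 155/146 176/103 229/ 95 240/133 242/156 241/150
297  72/ 65 119/116 159/161 155/144 191/169 239/237 249/255 246/250
298  75/ 68 123/122 161/162 164/168 187/191 246/250 255/255 255/255
```

View pics/top11z.png

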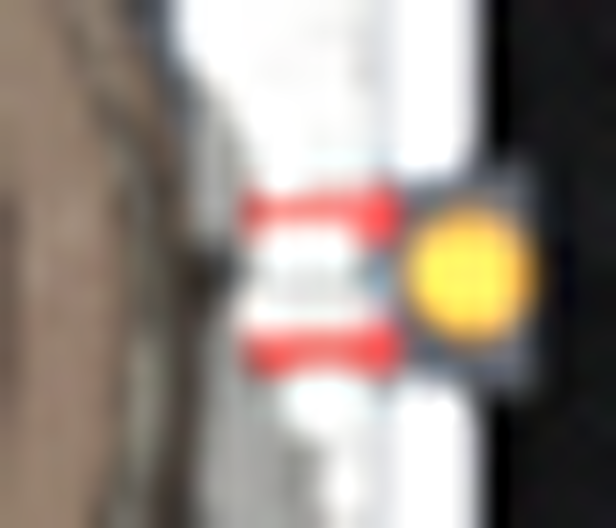

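```bash
python3 -m creep '[[0,0,0.003,0,0,0,0],[0,0,0.003,0,0,0,0],[0,0,0.003,0,0,0,0],[0,0,0.003,0,0,0,0],[0,0,0.003,0,0,0,0]]'; python3 to.py .402 .3055 .092
python3 - <<'E'
from h import *
import time
for i in range(10): a=r.capture("top")
cv2.imwrite("pics/top12.png",a)
for v in range(288,298): print(v,' '.join('%3d/%3d'%(a[v,u,2],a[v,u,1]) for u in range(260,266)))
b=r.capture("side")
cv2.imwrite("pics/top12z.png",np.hstack([cv2.resize(a[280:304,256:276],(400,480),interpolation=cv2.INTER_CUBIC),cv2.resize(b[205:277,300:360],(400,480))]))
E
python3 to.py .402 .3055 .092
```

```text
time_s: 8.38
tcp_pos: [0.4024, 0.3069, 0.0945]
ee_rot: [[0.085, -0.996, 0.011], [-0.996, -0.085, 0.005], [-0.004, -0.012, -1.0]]
wrist_force: [7.4, -2.3, -0.7]
gripper_width: 0.265
t 8.3833 tcp [0.4024 0.3069 0.0945] F [ 7.4 -2.3 -0.7] w 0.265
shift [0.0046 0.0018 0.0084] turn [-0.0037  0.0014  0.0007] joints [ 56.   19.6 -27.7   0.5 -42.1 -51.5]
288 106/101 162/163 169/164 209/178 253/244 248/236
289 112/107 159/160 166/150 201/109 250/148 249/148
290 103/ 93 135/136 149/139 209/149 255/216 255/229
291  71/ 63  85/ 84 112/112 200/189 255/255 255/255
292  60/ 51  52/ 51  86/ 90 178/182 232/235 233/236
293  60/ 52  54/ 51 123/125 224/221 238/237 233/232
294  64/ 56  78/ 74 156/149 250/234 255/246 251/241
295  69/ 61  99/ 94 150/135 216/138 251/142 247/136
296  77/ 70 113/111 152/142 175/102 231/ 99 239/132
297  73/ 65 117/115 156/158 155/145 194/175 243/246
t 8.9333 tcp [0.4024 0.3069 0.0945] F [ 6.9 -2.5 -1.2] w 0.267
shift [0.0046 0.0018 0.0083] turn [-0.0037  0.0013  0.0007] joints [ 56.   19.6 -27.7   0.5 -42.1 -51.5]
```

View pics/top12z.png

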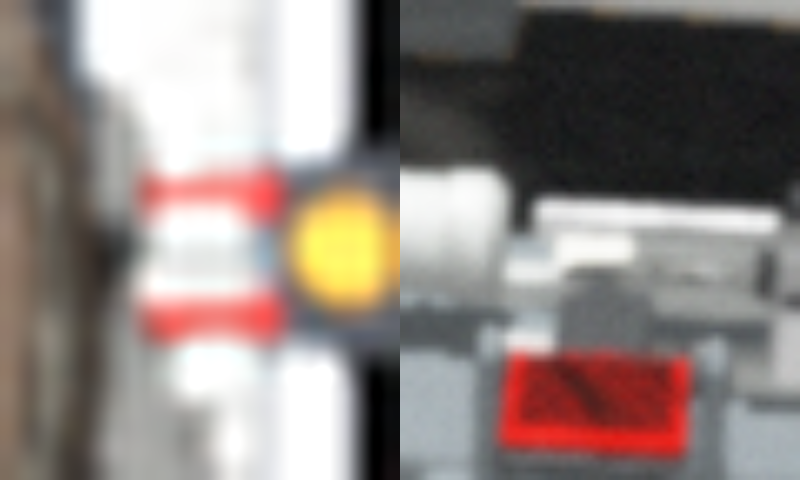

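The pointer stub is at row ≈292.3, midway between the prongs at ≈289.5 and 295.5. The paddle is up, and the pose and force have been steady for over 0.5 s. Handing in.

```bash
python3 -c "
from station import r
print(r.finish_job())"
```

```text
the job is handed in; nothing more can be done
None
```

The job is handed in at 8.9 s, with the gripper still holding the knob and the pointer between the two red prongs. No verdict was reported.

**What I did:** I pressed the paddle to its stop (25 N at the wrist) and let it spring back. The carriage went out to zero. I gripped the knob with the jaws along the pull direction and drew it out about 47 mm in small steps, ending at about 7 N.

**Last checks:**
- **Pointer:** in the top camera it stood at row 292.3, with the prongs at about 289.5 and 295.5, so it is within about 1 mm of the middle.
- **Steadiness:** the arm position was unchanged over the last 0.55 s. The finger opening stayed at the knob's diameter, and the paddle was up.
- **Window and bystanders:** the window setting looked unmoved in the pictures. The V block and white load looked unmoved when last seen, just before the grip closed; I did not recheck them at the end.

**Disagreement:** my first estimate of the draw, from the fitted tester position, was 44.6 mm. That is about 2.4 mm less than I actually drew. I went by the pictures of the pointer against the prongs. The estimate would put the pointer about 2.4 mm past the middle, still between the prongs.

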